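Push a wound coil behind the lip of the test block and hold it on the contact

TASK

Slide the wound copper coil straight up off the upright spindle, carry it to the blue test block and, with the coil standing flat on the block's plate, push its tongue in behind the lip, against the spring contact, until the coil's lower flange butts against the block. The spring pushes it out again, so finish while still gripping the coil and pressing it fully home: do not let go. Leave the tin, the oil bottle, the armature and the screwdriver where they are.

Things in the scene. Friction and masses are not known exactly. Their poses are not given: they have to be found in the camera images.
- coil: Wound coil 50 mm high, 0.15 kg, bore 18 mm. Origin: centre of underside, z up. Flanges 46 x 46 mm: lower one 6 mm thick; upper block 36 to 50 mm up (grip its +-y flats to keep fingers clear of the block). Copper winding 42 mm in diameter between. Flat tongue 26 mm wide, 6 thick, round-nosed, sticks out 24 mm from the lower flange along +x, level with the underside. Starts on the spindle.
- tongue_tip (a point): Point of the coil's tongue: 47 mm along the coil's +x from its axis, 3 mm above its underside.
- spindle: Fixed upright spindle. Origin: centre of the underside, z up. Green foot 84 mm in diameter; shoulder 30 mm in diameter, its top 20 mm above the bench (the coil sits on it); steel rod 12 mm in diameter, tip 84 mm above the bench, so the coil must rise 64 mm to clear it.
- test_block: Fixed. Origin on the bench, z up. Dark plate 90 mm wide, x -85 to 65 mm, top 8 mm above the bench. Two blue cheeks (x 10 to 60 mm, 26 mm high) 32 mm apart, bridged by an aluminium lip with its underside 18 mm up: opening 32 x 10 mm. Tongue goes in along +x, a sprung contact behind the lip; home is when the coil's lower flange butts against the front of the cheeks.
- lip (a point): Middle of the lip's front lower edge: 10 mm along the block's x, 18 mm above the bench.
- home (a point): Where the coil's origin is when it is fully home: 13 mm behind (-x of) the block's origin, 8 mm above the bench, on the plate.
- contact (a joint): Travel in m of the brass spring contact along the block's +x: 0 at rest (its face 16 mm behind the front of the lip), 0.008 when the coil is fully home, stop at 0.011. The spring needs 4 N to start and about 12 N at 8 mm, and pushes the coil out again if it is let go.
- putty_tin: Round tin with green lid, 62 mm in diameter, 29 mm high, origin centre of underside. Leave alone.
- oil_bottle: Small oil bottle with red spout, 37 mm in diameter, 104 mm high, origin centre of underside. Leave alone.
- armature_2: Motor armature lying on the bench, 34 x 120 x 34 mm, long along its y, origin centre of underside. Leave alone.
- screwdriver: Red-handled screwdriver lying on the bench, 26 x 188 x 25 mm, long along its y, origin centre of underside. Leave alone.

How it is judged:
On the way, in this order (a step that is already met when the one before it is completed fails the run):
1. the coil is lifted off the top of the spindle's rod (z of coil in the frame of spindle above 0.084 m), for 0.1 s.
2. the tongue is in behind the lip, at the height of the opening (x of tongue_tip in the frame of lip between 0.006 and 0.03 m and z of tongue_tip in the frame of lip below -0.001 m and y of tongue_tip in the frame of lip between -0.012 and 0.012 m), for 0.1 s.
At the end, for the whole second after the job is handed in: Fingers still grip the coil (over 4 N) and press it home, at rest: contact pushed back over 5.5 mm, flange within 2.5 mm of the cheeks, axis within 6 mm of the home point, tongue under the lip and within 0.14 rad of the block's x, upright within 0.1 rad, no more than 4 mm above the plate (value of joint contact above 0.0055 m and horizontal distance between coil and home below 0.006 m and x of coil in the frame of home above -0.0025 m and z of coil in the frame of home below 0.004 m and z of tongue_tip in the frame of lip below -0.001 m and angle between the x axis of coil and the x axis of test_block, either way round below 0.14 rad and angle between coil's own z axis and vertical below 0.1 rad and contact force between the fingers and coil above 4 N and linear speed of coil below 0.02 m/s); the arm keeps its last pose, push and grip.
It fails at once if a bystander was moved more than 20 mm (distance of any of putty_tin, oil_bottle, armature_2, screwdriver from where it was at the start of the episode above 0.02 m).
It also fails if it takes over 42 s, if anything falls off the work surface, if the arm or the gripper's body presses on something with over 40 N, if the wrist force passes 120 N, or if a joint passes its speed limit or range.

ROBOT

A 7-joint arm with a two-finger parallel gripper is mounted at the origin on a cart in front of the work surface, level with it; the furniture and walls round the work are solid. World frame = base frame: x ahead of the robot, y to its left, z up, the work surface at z = 0. Lengths are in m, angles in rad, forces in N, time in s.
With the tool pointing down it reaches from about 0.4 to 0.875 m from the base axis. Payload 19.3 kg.
Tool frame: the origin (TCP) lies midway between the tips of the shut fingers; the grasp point (between the pads) lies 19 mm behind it; z points along the fingers, y is the line along which they close (so a half turn about z gives the same grasp; the last joint's range is limited). The gripper opens to 85 mm and grips with 20 to 120 N. Pads are 22 mm wide; open, the fingers measure 114 mm over their backs; the gripper's body (76 mm by 85 mm) begins 54 mm behind the grasp point. The pads swing forward as they close: fully open they stand 13 mm farther back than shut.
Start: joints at [-1.358, 0.521, -0.036, 1.599, 0.021, 1.021, -0.113], TCP at [0.174, 0.6, 0.231] pointing down, gripper open.
Joint ranges: [-2.91, 2.91], [-0.3, 2.13], [-1.5, 1.42], [0.17, 2.43], [-1.26, 4.41], [0.16, 1.93], [-2.52, 2.52]. Speed limits (rad/s): [1.89, 1.89, 2.39, 2.39, 3.01, 3.01, 3.01].

INTERFACE

Orientations are given as [roll, pitch, yaw] about the fixed x, y, z axes, in that order (R = Rz(yaw) Ry(pitch) Rx(roll)).
In Python, from workcell import bot, cams, order, observe gives the robot as it stands (bot), with the cameras (cams), the job (order) and the readings as plain functions.
- The arm moves only by the tool drive_effector, called after ">>>" by a JSON object that holds its "api" and its "payload". Schema: {"type":"object","properties":{"moves":{"type":"array","items":{"type":"array","items":{"type":"array","items":{"type":"number"},"minItems":7,"maxItems":7},"minItems":1,"maxItems":5},"minItems":1,"maxItems":1},"squeeze":{"type":"number"},"only":{"type":"string"},"quiet":{"type":"boolean"},"lines":{"type":"string"}},"required":["moves"],"additionalProperties":false}. moves is a list that holds a single list of rows (three levels of brackets), with 1 to 5 rows, each of 7 numbers: the finger opening in m, then dx, dy, dz in cm, then a rotation vector rx, ry, rz in units of 0.25 rad; each row is the pose to reach, as a shift and turn from the pose commanded when the call began, along the tool's axes at that moment; what a row does not reach only later rows make up. A row lasts 1/8 s, in which the tool goes at most 0.0625 m and 0.188 rad, less where a joint would pass 70% of its speed; a pose out of reach is approached as far as the arm can. The fingers move at their own pace and stop on an object; squeeze is the grip in N (left out, the last holds). Time passes only in rows, so rows that do not move let the fingers close. The tool returns the time, the measured TCP pose, the force, the opening and the grip force at its end. only (a regular expression) keeps the lines of the reply that match it, lines (a string "A,B") keeps lines A to B, and quiet returns only ok. Input that does not fit is refused with a message, and nothing moves.
- observe(): the state, without advancing time (a new reading comes with each control period).
- cams.grab_frame(name): name is "scene" or "top"; returns the picture (480x640x3 uint8, blue, green, red); there is no depth.
- cams.calibration(name): a dict with "vfov" (degrees; the focal length in pixels is half the picture's height over the tangent of half this angle, whatever the lens; pixels are square), "cx", "cy" (the principal point, pixels), "eye" and "attitude" of the camera in the world. Camera axes: x right, y down, z forward; pixel columns grow to the right and rows downward; lengths in m; the calibration is good to about 2 mm. A picture is of the moment at which its call begins. calibration takes no time and is no camera call.
- order.job_done(): hands the job in; it is judged then, once.
The state is a dict: "clock": time; "qpos": joint angles; "qd": joint speeds; "joint_efforts": joint torques, N m; "position": TCP position; "tool_rot": TCP orientation; "force": force on the tool from outside, world axes, zero at the start; "moment": the same for the moment, N m; "grip_width": finger opening in m; "finger_force": force on a finger pad.
Only numpy, scipy, OpenCV 4.12 (cv2) and the standard library are available. Lean on these libraries where they do the work, as an engineer would, in place of code of your own. Each camera call takes 0.05 s, during which the arm holds its last target. There are 200 camera calls.

## Working session

There is one attempt and no reset: what is moved stays moved. The work goes in short steps, Python scripts to look and compute and a tool call to move; the robot and the scene stay as the last step left them, time stands still between calls to the robot, and variables do not carry over. Pictures are saved under pics/ and viewed, at most 10 in all, crops included, and the job is handed in when it is done.

```bash
ls; mkdir -p pics; python3 - <<'E'
from workcell import bot, cams, order, observe
import cv2
for n in("scene","top"):
    cv2.imwrite(f"pics/{n}0.png",cams.grab_frame(n)); print(n,cams.calibration(n))
s=observe(); print(s)
E
```

```text
pics
workcell.py
scene {'vfov': 52.53585127090097, 'cx': 323.72663273614677, 'cy': 241.0243461980721, 'eye': array([-0.10568459, -0.70510655,  0.61784735]), 'attitude': array([-2.13119513, -0.0252228 , -0.84578346])}
top {'vfov': 57.8642254909672, 'cx': 320.984579089271, 'cy': 244.74241084376035, 'eye': array([ 0.42790267, -0.11618436,  1.03973347]), 'attitude': array([-3.03823265, -0.03039544, -1.56248915])}
{'clock': 0.1, 'qpos': array([-1.35819564,  0.5219641 , -0.03630485,  1.59992141,  0.02118108,
        1.02110292, -0.11282181]), 'qd': array([ 0.00130174, -0.00108765,  0.00067867, -0.00085151, -0.0015843 ,
       -0.00032911, -0.00107674]), 'joint_efforts': array([ 3.16939513e-03, -9.28482127e+01,  1.98368244e+00, -3.70535910e+01,
        1.79601309e-02,  5.33657309e-03, -3.32965282e-07]), 'position': array([0.17436211, 0.59988356, 0.23078809]), 'tool_rot': array([-3.14058322e+00,  6.52630195e-05,  2.85872920e+00]), 'force': array([0.80870618, 0.09678289, 0.61931381]), 'moment': array([ 0.03499623,  0.00947002, -0.02037564]), 'finger_force': 0.0, 'grip_width': 0.08538279677686139}
```

View pics/scene0.png

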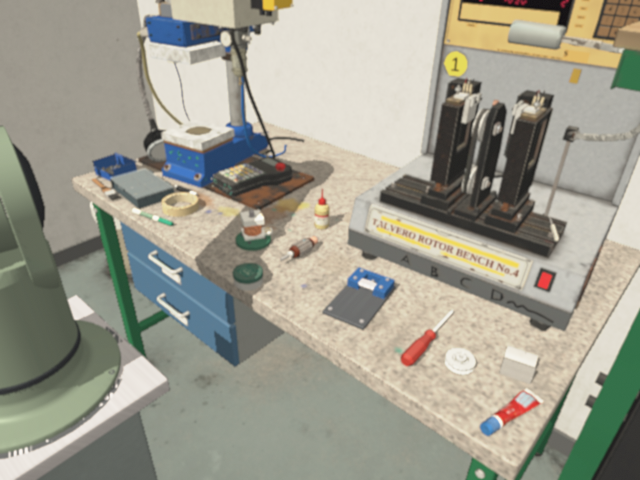

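View pics/top0.png

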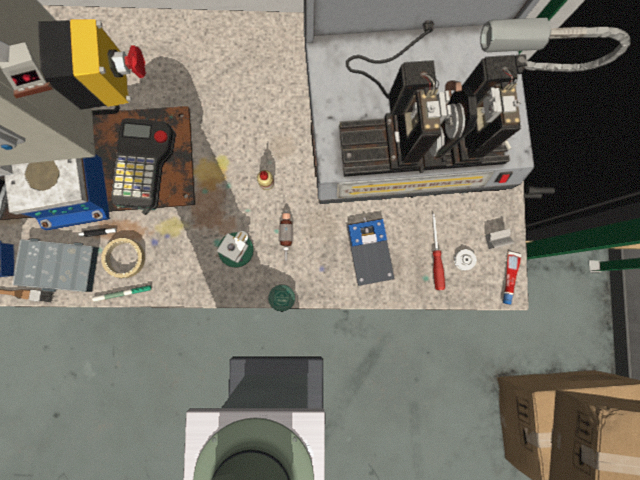

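The scene view shows the coil on its spindle at about (253,228) and the block at about (363,295). In the top view the coil is at about (235,247) and the block at about (370,250). I'll enlarge both.

```bash
python3 - <<'E'
import cv2,numpy as np
t=cv2.imread("pics/top0.png");s=cv2.imread("pics/scene0.png")
r=lambda im,x,y,w,h,k:cv2.resize(im[y:y+h,x:x+w],None,fx=k,fy=k,interpolation=cv2.INTER_CUBIC)
# top crops 8x: coil (205..255,220..280) ; block (340..400,205..290)
a=r(t,205,215,50,75,8); b=r(t,345,215,50,75,8)
cv2.imwrite("pics/c1.png",np.hstack([a,b]))
a=r(s,225,195,50,75,8); b=r(s,320,260,80,75,5)
b=cv2.copyMakeBorder(b,0,600-375,0,0,cv2.BORDER_CONSTANT)
cv2.imwrite("pics/c2.png",np.hstack([a,b]))
E
```

```text
(no output)
```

View pics/c1.png

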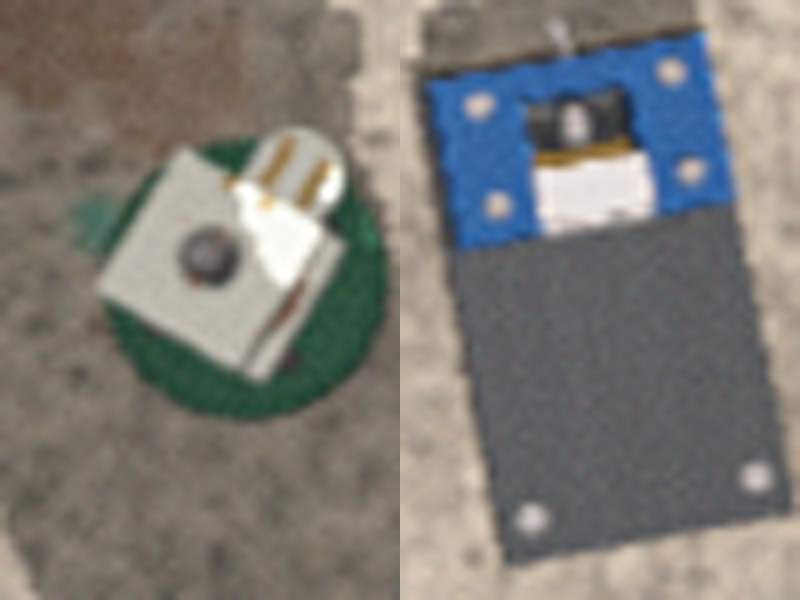

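View pics/c2.png

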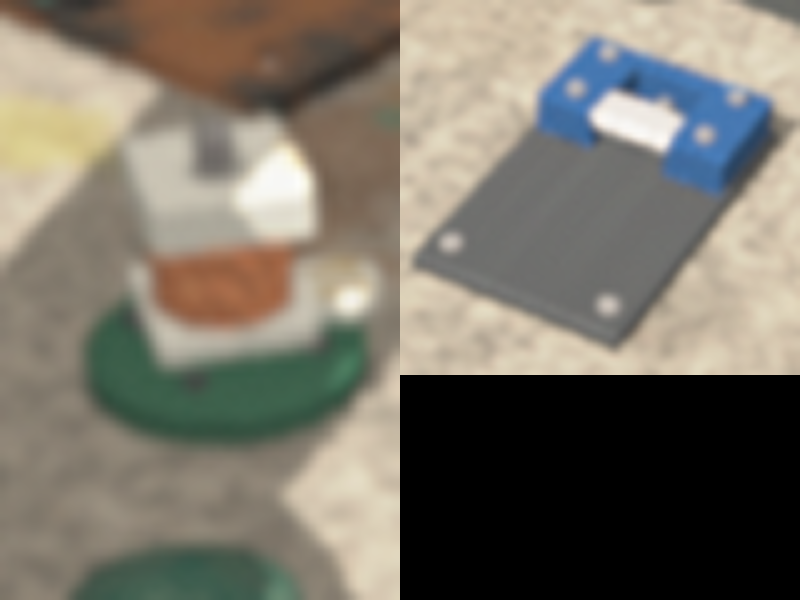

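The crops show:
- **Top view, coil:** corners at crop (185,150), (330,234), (243,372) and (98,288). The tongue points up and to the right.
- **Top view, block:** opening faces down in the image, with blue corners at crop (430,80), (703,30), (735,205) and (458,248).
- **Scene view:** agrees with this; front lower coil corner at (167,368).

Next I'll fit the poses.

```bash
cat > h.py <<'E'
import numpy as np
from scipy.spatial.transform import Rotation as R
from scipy.optimize import least_squares
from workcell import bot, cams, order, observe
def proj(n,P):
    c=cams.calibration(n); f=240/np.tan(np.radians(c["vfov"]/2))
    q=(np.atleast_2d(P)-c["eye"])@R.from_euler("xyz",c["attitude"]).as_matrix()
    return q[:,:2]/q[:,2:]*f+[c["cx"],c["cy"]]
def un(p,k,ox,oy): return [(p[0]+.5)/k-.5+ox,(p[1]+.5)/k-.5+oy]
def world(p,L): return R.from_euler("z",p[2]).apply(L)+[p[0],p[1],0]
def fit(obs,x0):
    def res(p,w=1): return np.concatenate([(proj(n,world(p,L))[0]-uv)*(wt if w else 1) for n,L,uv,wt in obs])
    s=least_squares(res,x0,loss="soft_l1"); return s.x,res(s.x,0).reshape(-1,2)
E
python3 - <<'E'
from h import *
m=.001
T=lambda L,a:("top",np.array(L)*m,un(a,8,205,215),1)
S=lambda L,a:("scene",np.array(L)*m,un(a,8,225,195),.6)
coil=[T((23,23,70),(185,150)),T((23,-23,70),(330,234)),T((-23,-23,70),(243,372)),T((-23,23,70),(98,288)),T((0,0,84),(210,258)),
S((-23,-23,20),(167,368)),S((23,-23,20),(322,338)),S((-23,23,70),(125,150)),S((0,0,84),(212,122)),S((23,23,70),(280,118))]
TB=lambda L,a:("top",np.array(L)*m,un((a[0]-400,a[1]),8,345,215),1)
SB=lambda L,a:("scene",np.array(L)*m,un((a[0]-400,a[1]),5,320,260),.6)
blk=[TB((60,45,26),(430,80)),TB((60,-45,26),(703,30)),TB((10,-45,26),(735,205)),TB((10,45,26),(458,248)),TB((-85,45,8),(507,562)),TB((-85,-45,8),(790,512)),
SB((-85,45,8),(415,262)),SB((-85,-45,8),(617,340)),SB((60,45,26),(598,38)),SB((60,-45,26),(772,100))]
for n,o,x0 in(("coil",coil,(.42,.08,-.5)),("blk",blk,(.42,-.23,.1))):
  for sel in ("all","top","scene"):
    oo=[q for q in o if sel in("all",q[0])]
    x,r=fit(oo,x0); print(n,sel,x.round(4)); 
    if sel=="all":print(r.round(1).tolist())
E
```

```text
coil all [ 0.5216  0.0548 -0.5176]
[[0.4, -0.4], [-0.0, -0.6], [0.1, -0.1], [0.5, 0.0], [-0.4, -0.5], [-1.1, 0.8], [-0.8, 1.6], [-1.0, -0.4], [-0.4, 1.0], [-0.8, 1.0]]
coil top [ 0.5209  0.055  -0.5231]
coil scene [ 0.5255  0.0563 -0.4907]
blk all [ 0.5313 -0.2629  0.1889]
[[-1.2, 0.1], [1.8, -0.2], [1.9, -1.5], [-0.8, -0.2], [-0.2, 0.6], [1.4, 0.0], [-2.0, -1.2], [-0.6, 0.3], [-3.2, -0.7], [1.1, 0.7]]
blk top [ 0.5309 -0.2618  0.1847]
blk scene [ 0.5324 -0.2648  0.191 ]
```

The fits from both cameras agree within a few mm. I'll add a helper that gives the shift in tool axes, aiming first at a point above the coil.

```bash
cat >> h.py <<'E'
def to(x,y,z,yaw):
    s=observe(); A=R.from_euler("xyz",s["tool_rot"]); B=R.from_euler("xyz",[np.pi,0,yaw])
    d=A.inv().apply(np.array([x,y,z])-s["position"]); r=(A.inv()*B).as_rotvec()
    print("go",d.round(4),r.round(4),"len",np.linalg.norm(d).round(3),"pos",s["position"].round(4),"rot",s["tool_rot"].round(3),"q",s["qpos"].round(2),"F",s["force"].round(1),"w",round(s["grip_width"],4),round(s["finger_force"],1),"t",s["clock"])
CY=-.521; C=(.5213,.0550); BY=.187; H=(.531-.013*np.cos(BY),-.2622-.013*np.sin(BY))
E
python3 - <<'E'
from h import *
to(*C,.20,CY+np.pi)
E
```

```text
go [-0.4852 -0.4264  0.0313] [-1.000e-03  2.000e-04  2.381e-01] len 0.647 pos [0.1744 0.5999 0.2308] rot [-3.141  0.     2.859] q [-1.36  0.52 -0.04  1.6   0.02  1.02 -0.11] F [0.8 0.1 0.6] w 0.0854 0.0 t 0.1
```

The rows are not in the units I measure in: shifts go in cm and turns go in units of 0.25 rad. I convert before sending: -0.232 m is -23.2, -0.204 m is -20.4, 0.238 rad is 0.952.

>>> {"api": "drive_effector", "payload": {"moves": [[[0.085,-4.6,-4.1,0,0,0,0.2],[0.085,-9.3,-8.2,0,0,0,0.4],[0.085,-13.9,-12.2,0,0,0,0.6],[0.085,-18.6,-16.3,0,0,0,0.8],[0.085,-23.2,-20.4,0,0,0,0.952]]]}}

```text
clock: 0.72
position: [0.341, 0.3376, 0.2313]
tool_rot: [3.142, 0.0, 2.619]
force: [0.4, 1.3, 0.4]
grip_width: 0.0854
finger_force: 0.0
```

```bash
python3 - <<'E'
from h import *
to(*C,.20,CY+np.pi)
E
```

```text
go [-0.2972 -0.155   0.0313] [ 0.      0.     -0.0013] len 0.337 pos [0.341  0.3376 0.2313] rot [3.142 0.    2.619] q [-0.97  0.29  0.08  1.97 -0.03  0.88  0.18] F [0.4 1.3 0.4] w 0.0854 0.0 t 0.725
```

In the tool's units: -0.27 m is -27, -0.216 m is -21.6.

>>> {"api": "drive_effector", "payload": {"moves": [[[0.085,-5.4,-2.8,0.5,0,0,0],[0.085,-10.8,-5.6,1,0,0,0],[0.085,-16.2,-8.5,1.5,0,0,0],[0.085,-21.6,-11.3,2,0,0,0],[0.085,-27,-14.1,3,0,0,0]]]}}

```text
clock: 1.35
position: [0.5052, 0.0812, 0.2013]
tool_rot: [3.141, 0.0, 2.621]
force: [1.0, 2.1, 0.0]
grip_width: 0.085
finger_force: 0.0
```

>>> {"api": "drive_effector", "payload": {"moves": [[[0.085,-2.7,-1.4,0,0,0,0],[0.085,-2.7,-1.4,0,0,0,0]]]}}

```text
clock: 1.6
position: [0.5213, 0.055, 0.2009]
tool_rot: [-3.141, 0.0, 2.617]
force: [-1.1, 0.7, -0.5]
grip_width: 0.0851
finger_force: 0.0
```

```bash
python3 - <<'E'
from h import *
to(*C,.042,CY+np.pi)
import cv2
for n in("scene","top"):cv2.imwrite(f"pics/{n}1.png",cams.grab_frame(n))
t=cv2.imread("pics/top1.png")[170:310,160:310];s=cv2.imread("pics/scene1.png")[130:270,190:340]
cv2.imwrite("pics/v1.png",cv2.resize(cv2.vconcat([t,s]) if 0 else cv2.hconcat([t,s]),(780,364),interpolation=cv2.INTER_CUBIC))
E
```

```text
go [0.     0.0002 0.1589] [-0.001   0.0001 -0.0035] len 0.159 pos [0.5213 0.055  0.2009] rot [-3.141  0.     2.617] q [-0.37  0.41  0.2   1.9  -0.11  0.84  0.93] F [-1.1  0.7 -0.5] w 0.0851 0.0 t 1.6
```

View pics/v1.png

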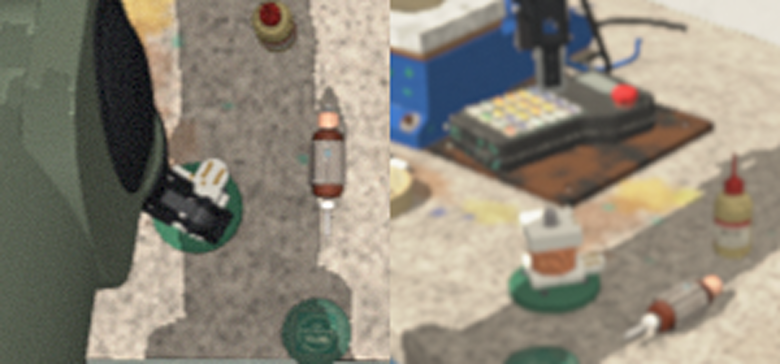

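The fingers stand over the coil and close along its y flats. The top crop has the gripper at about (190,210) and the scene crop has the tips at about (548,85), straight above the coil. Descending.

In the tool's units: 0.159 m is 15.9, 0.145 m is 14.5.

>>> {"api": "drive_effector", "payload": {"moves": [[[0.085,0,0,5,0,0,0],[0.085,0,0,9,0,0,0],[0.085,0,0,12,0,0,0],[0.085,0,0,14.5,0,0,0],[0.085,0,0,15.9,0,0,0]]]}}

```text
clock: 2.33
position: [0.52, 0.0585, 0.0413]
tool_rot: [-3.141, -0.001, 2.622]
force: [0.8, -0.1, -0.6]
grip_width: 0.085
finger_force: 0.0
```

>>> {"api": "drive_effector", "payload": {"moves": [[[0.06,0,0,0,0,0,0],[0.045,0,0,0,0,0,0],[0.03,0,0,0,0,0,0],[0.03,0,0,0,0,0,0],[0.03,0,0,0,0,0,0]]], "squeeze": 60}}

```text
clock: 2.95
position: [0.5213, 0.0575, 0.0435]
tool_rot: [3.14, 0.001, 2.621]
force: [-1.4, 0.3, 6.1]
grip_width: 0.0453
finger_force: 60.1
```

```bash
python3 - <<'E'
from h import *
to(*C,.042,CY+np.pi)
E
```

```text
go [-0.0013 -0.0022  0.0015] [0.0012 0.0011 0.0002] len 0.003 pos [0.5213 0.0575 0.0435] rot [3.140e+00 1.000e-03 2.621e+00] q [-0.32  0.66  0.13  2.   -0.17  0.49  0.99] F [-1.4  0.3  6.1] w 0.0453 60.1 t 2.95
```

Gripped at 45 mm and 60 N. Lifting straight up.

In the tool's units: -0.11 m is -11, -0.085 m is -8.5.

>>> {"api": "drive_effector", "payload": {"moves": [[[0.03,0,0,-1.5,0,0,0],[0.03,0,0,-3.5,0,0,0],[0.03,0,0,-6,0,0,0],[0.03,0,0,-8.5,0,0,0],[0.03,0,0,-11,0,0,0]]]}}

```text
clock: 3.58
position: [0.5208, 0.0573, 0.1545]
tool_rot: [3.141, 0.001, 2.621]
force: [0.1, -0.3, -1.4]
grip_width: 0.0449
finger_force: 61.8
```

>>> {"api": "drive_effector", "payload": {"moves": [[[0.03,0,0,0,0,0,0],[0.03,0,0,0,0,0,0]]]}}

```text
clock: 3.82
position: [0.5205, 0.0574, 0.1524]
tool_rot: [3.141, 0.0, 2.621]
force: [0.2, 0.5, -1.7]
grip_width: 0.0451
finger_force: 61.9
```

```bash
python3 - <<'E'
from h import *
to(*C,.15,CY+np.pi)
import cv2
ims=[cv2.imread(f"pics/{n}0.png") for n in ()]
for n in("scene","top"):cv2.imwrite(f"pics/{n}2.png",cams.grab_frame(n))
t=cv2.imread("pics/top2.png")[190:310,180:310];s=cv2.imread("pics/scene2.png")[140:260,190:320]
cv2.imwrite("pics/v2.png",cv2.resize(cv2.hconcat([t,s]),(780,360),interpolation=cv2.INTER_CUBIC))
E
```

```text
go [-0.0018 -0.0017  0.0024] [0.0002 0.0001 0.0003] len 0.003 pos [0.5205 0.0574 0.1524] rot [3.141 0.    2.621] q [-0.36  0.48  0.19  1.95 -0.13  0.73  0.95] F [ 0.2  0.5 -1.7] w 0.0451 61.9 t 3.825
```

View pics/v2.png

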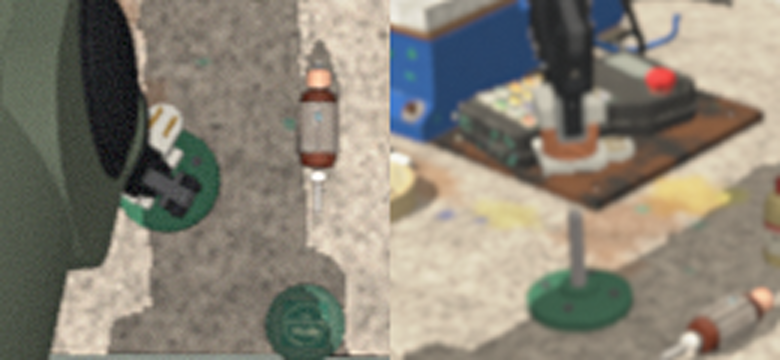

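The coil is off the rod, upright in the fingers, with its tongue to the right at scene crop (625,150). Next I carry it to a stand-off in front of the block, where the tongue tip is about 11 mm short of the lip.

```bash
python3 - <<'E'
from h import *
S=(H[0]-.035*np.cos(BY),H[1]-.035*np.sin(BY)); print(S,H)
to(*S,.15,BY+np.pi)
E
```

```text
(np.float64(0.4838368131870436), np.float64(-0.27112377776763724)) (np.float64(0.5182266369048243), np.float64(-0.26461685647873506))
go [-0.1317 -0.303   0.0019] [-4.000e-04 -9.000e-04 -7.078e-01] len 0.33 pos [0.5204 0.0572 0.1518] rot [-3.141e+00 -1.000e-03  2.621e+00] q [-0.36  0.48  0.19  1.95 -0.13  0.73  0.95] F [ 0.1 -0.2 -2. ] w 0.0451 61.9 t 3.925
```

In the tool's units: -0.11 m is -11, -0.275 m is -27.5, -0.66 rad is -2.64.

>>> {"api": "drive_effector", "payload": {"moves": [[[0.03,-2.4,-5.5,0,0,0,-0.52],[0.03,-4.8,-11,0,0,0,-1.04],[0.03,-7.2,-16.5,0,0,0,-1.6],[0.03,-9.6,-22,0,0,0,-2.16],[0.03,-12,-27.5,0,0,0,-2.64]]]}}

```text
clock: 4.55
position: [0.4872, -0.2428, 0.1517]
tool_rot: [3.141, -0.001, -2.998]
force: [1.4, 0.5, -1.2]
grip_width: 0.0448
finger_force: 62.0
```

>>> {"api": "drive_effector", "payload": {"moves": [[[0.03,-0.5,-1,0,0,0,-0.08],[0.03,-0.5,-1,0,0,0,-0.08],[0.03,-0.5,-1,0,0,0,-0.08]]]}}

```text
clock: 4.92
position: [0.4945, -0.2485, 0.1519]
tool_rot: [3.141, -0.001, -2.981]
force: [0.4, -0.2, -1.6]
grip_width: 0.0451
finger_force: 62.1
```

```bash
python3 - <<'E'
from h import *
S=(H[0]-.035*np.cos(BY),H[1]-.035*np.sin(BY))
to(*S,.15,BY+np.pi)
E
```

```text
go [ 0.0141 -0.0206  0.0019] [ 0.0009 -0.0006 -0.0268] len 0.025 pos [ 0.4945 -0.2485  0.1519] rot [ 3.141e+00 -1.000e-03 -2.981e+00] q [ 0.34  0.51  0.03  1.87 -0.02  0.77  2.11] F [ 0.4 -0.2 -1.6] w 0.0451 62.1 t 4.925
```

In the tool's units: 0.1 m is 10, 0.085 m is 8.5, -0.027 rad is -0.108.

>>> {"api": "drive_effector", "payload": {"moves": [[[0.03,1.4,-2.05,0,0,0,-0.108],[0.03,1.4,-2.05,3,0,0,-0.108],[0.03,1.4,-2.05,6,0,0,-0.108],[0.03,1.4,-2.05,8.5,0,0,-0.108],[0.03,1.4,-2.05,10,0,0,-0.108]]]}}

```text
clock: 5.55
position: [0.4838, -0.2711, 0.0513]
tool_rot: [3.141, -0.001, -2.954]
force: [0.1, -0.6, -1.2]
grip_width: 0.0446
finger_force: 62.1
```

>>> {"api": "drive_effector", "payload": {"moves": [[[0.03,0,0,0,0,0,0],[0.03,0,0,0,0,0,0]]]}}

```text
clock: 5.8
position: [0.4843, -0.2725, 0.0531]
tool_rot: [-3.141, 0.001, -2.955]
force: [-0.6, 1.0, -1.9]
grip_width: 0.0453
finger_force: 62.0
```

```bash
python3 - <<'E'
from h import *
S=(H[0]-.035*np.cos(BY),H[1]-.035*np.sin(BY))
to(*S,.033,BY+np.pi)
import cv2
for n in("scene","top"):cv2.imwrite(f"pics/{n}3.png",cams.grab_frame(n))
t=cv2.imread("pics/top3.png")[205:305,335:400];s=cv2.imread("pics/scene3.png")[250:340,315:405]
cv2.imwrite("pics/v3.png",cv2.hconcat([cv2.resize(t,(325,500),interpolation=cv2.INTER_CUBIC),cv2.resize(s[:,:],(450,500)[:1]+(450,),interpolation=cv2.INTER_CUBIC) if 0 else cv2.copyMakeBorder(cv2.resize(s,None,fx=5,fy=5,interpolation=cv2.INTER_CUBIC),0,50,0,0,cv2.BORDER_CONSTANT)]))
E
```

```text
go [0.0002 0.0015 0.0201] [-0.0005  0.0007 -0.0006] len 0.02 pos [ 0.4843 -0.2725  0.0531] rot [-3.141e+00  1.000e-03 -2.955e+00] q [ 0.4   0.67  0.01  1.91 -0.02  0.56  2.18] F [-0.6  1.  -1.9] w 0.0453 62.0 t 5.8
```

View pics/v3.png

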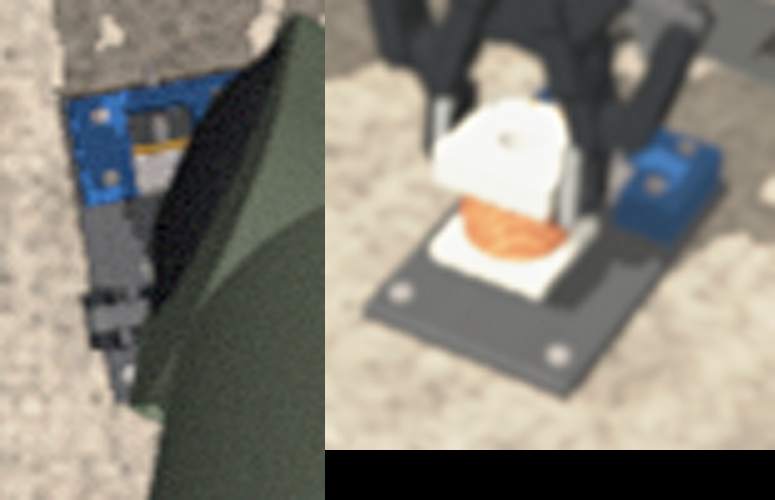

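The coil is upright above the plate, gripped on its flats with the fingers clear. In the scene crop its lower corners are at about (429,253), (540,300) and (597,235). Next I check the coil against the block with the scene camera.

```bash
python3 - <<'E'
from h import *
m=.001;b=29.5
S=lambda L,a:("scene",np.array(L)*m,un((a[0]-325,a[1]),5,315,250),1)
o=[S((-23,23,b),(429,253)),S((-23,-23,b),(540,300)),S((23,-23,b),(597,236)),S((-23,23,b+36),(436,180)),S((-23,-23,b+36),(553,221)),S((-23,-23,b+6),(538,286))]
x,r=fit(o,(.48,-.27,.19));print(x.round(4),r.round(1).tolist())
P=lambda L,a:S(L,a)
bl=[P((-85,45,8),(366,310)),P((-85,-45,8),(568,388)),P((10,-45,26),(671,211)),P((60,-45,26),(722,150))]
y,r=fit(bl,(.53,-.26,.19));print(y.round(4),r.round(1).tolist())
bx=np.array([.5324,-.2648]);a=.191
print("coil in blk",R.from_euler("z",-a).apply([*(x[:2]-bx),0]).round(4), "tcp in top-blk",R.from_euler("z",-.187).apply([.4843-.531,-.2725+.2622,0]).round(4))
E
```

```text
[ 0.4892 -0.2721  0.166 ] [[0.8, 0.4], [-0.2, -0.3], [-0.2, -0.3], [0.2, -0.1], [-1.6, 0.3], [0.4, 0.0]]
[ 0.5317 -0.2612  0.2247] [[-1.8, -0.3], [0.5, 0.2], [0.7, 0.4], [-0.1, -0.5]]
coil in blk [-0.0438  0.001   0.    ] tcp in top-blk [-0.0478 -0.0014  0.    ]
```

Both estimates put the coil's lateral error within 1.5 mm. Lowering to the plate.

In the tool's units: 0.019 m is 1.9, 0.016 m is 1.6.

>>> {"api": "drive_effector", "payload": {"moves": [[[0.03,0,0,1,0,0,0],[0.03,0,0,1.6,0,0,0],[0.03,0,0,1.9,0,0,0],[0.03,0,0,1.9,0,0,0]]]}}

```text
clock: 6.4
position: [0.4836, -0.2726, 0.033]
tool_rot: [3.141, -0.0, -2.955]
force: [0.3, -0.1, -2.2]
grip_width: 0.0449
finger_force: 62.0
```

>>> {"api": "drive_effector", "payload": {"moves": [[[0.03,0,0,0.15,0,0,0],[0.03,0,0,0.15,0,0,0]]]}}

```text
clock: 6.65
position: [0.4838, -0.2727, 0.0319]
tool_rot: [-3.141, 0.0, -2.955]
force: [-0.1, -0.3, -2.4]
grip_width: 0.0449
finger_force: 62.2
```

>>> {"api": "drive_effector", "payload": {"moves": [[[0.03,0,0,0.15,0,0,0],[0.03,0,0,0.15,0,0,0]]]}}

```text
clock: 6.9
position: [0.4839, -0.2729, 0.0315]
tool_rot: [-3.141, 0.0, -2.956]
force: [-7.4, 3.9, 24.6]
grip_width: 0.0454
finger_force: 65.0
```

Plate contact is at TCP z 0.0315, as predicted. I'll ease off and slide forward.

>>> {"api": "drive_effector", "payload": {"moves": [[[0.03,0,0,-0.08,0,0,0],[0.03,-0.5,0,-0.08,0,0,0],[0.03,-1,0,-0.08,0,0,0],[0.03,-1.4,0,-0.08,0,0,0],[0.03,-1.8,0,-0.08,0,0,0]]]}}

```text
clock: 7.52
position: [0.5013, -0.2699, 0.0317]
tool_rot: [-3.141, -0.0, -2.956]
force: [-5.2, -2.5, 12.8]
grip_width: 0.0451
finger_force: 63.7
```

>>> {"api": "drive_effector", "payload": {"moves": [[[0.03,-0.2,0,0,0,0,0],[0.03,-0.4,0,0,0,0,0],[0.03,-0.4,0,0,0,0,0]]]}}

```text
clock: 7.9
position: [0.5054, -0.2691, 0.0317]
tool_rot: [-3.141, 0.0, -2.956]
force: [-3.9, -1.8, 11.2]
grip_width: 0.0449
finger_force: 63.5
```

```bash
python3 - <<'E'
from h import *
to(*H,.0315,BY+np.pi)
E
```

```text
go [-0.0134  0.002   0.0001] [-0.0007  0.     -0.0012] len 0.014 pos [ 0.5054 -0.2691  0.0317] rot [-3.141  0.    -2.956] q [ 0.37  0.72  0.02  1.87 -0.02  0.55  2.16] F [-3.9 -1.8 11.2] w 0.0449 63.5 t 7.9
```

No side load, and the tongue is in the opening. Continuing onto the spring in small steps.

>>> {"api": "drive_effector", "payload": {"moves": [[[0.03,-0.2,0.07,0,0,0,0],[0.03,-0.4,0.07,0,0,0,0],[0.03,-0.6,0.07,0,0,0,0],[0.03,-0.6,0.07,0,0,0,0]]]}}

```text
clock: 8.4
position: [0.5101, -0.2676, 0.0317]
tool_rot: [-3.141, -0.002, -2.956]
force: [-9.8, -1.8, 16.9]
grip_width: 0.0452
finger_force: 64.2
```

>>> {"api": "drive_effector", "payload": {"moves": [[[0.03,-0.2,0,0,0,0,0],[0.03,-0.4,0,0,0,0,0],[0.03,-0.4,0,0,0,0,0]]]}}

```text
clock: 8.78
position: [0.5132, -0.2671, 0.0317]
tool_rot: [3.142, -0.003, -2.957]
force: [-15.3, -2.9, 21.4]
grip_width: 0.0449
finger_force: 64.7
```

```bash
python3 - <<'E'
from h import *
to(*H,.0315,BY+np.pi)
E
```

```text
go [-0.0054  0.0015  0.0001] [ 0.     -0.0032 -0.0021] len 0.006 pos [ 0.5132 -0.2671  0.0317] rot [ 3.142e+00 -3.000e-03 -2.957e+00] q [ 0.36  0.73  0.02  1.85 -0.02  0.56  2.15] F [-15.3  -2.9  21.4] w 0.0449 64.7 t 8.775
```

In the tool's units: -0.004 m is -0.4, -0.002 m is -0.2.

>>> {"api": "drive_effector", "payload": {"moves": [[[0.03,-0.2,0,-0.03,0,0,0],[0.03,-0.4,0,-0.03,0,0,0],[0.03,-0.4,0,-0.03,0,0,0]]], "squeeze": 90}}

```text
clock: 9.15
position: [0.5164, -0.2664, 0.0318]
tool_rot: [3.141, -0.004, -2.957]
force: [-19.3, -2.9, 22.3]
grip_width: 0.0445
finger_force: 89.2
```

>>> {"api": "drive_effector", "payload": {"moves": [[[0.03,-0.2,0,0,0,0,0],[0.03,-0.2,0,0,0,0,0]]]}}

```text
clock: 9.4
position: [0.5169, -0.2664, 0.0318]
tool_rot: [3.141, -0.007, -2.958]
force: [-27.1, -2.9, 30.1]
grip_width: 0.0439
finger_force: 90.2
```

```bash
python3 - <<'E'
from h import *
to(*H,.0315,BY+np.pi)
E
```

```text
go [-0.0016  0.0015  0.0003] [ 0.001  -0.0068 -0.003 ] len 0.002 pos [ 0.5169 -0.2664  0.0318] rot [ 3.141 -0.007 -2.958] q [ 0.36  0.73  0.02  1.84 -0.02  0.57  2.15] F [-27.1  -2.9  30.1] w 0.0439 90.2 t 9.4
```

Commanding 2 mm more moved the tool only 0.5 mm and raised the force by 8 N, so the flange has butted. I'll press slightly more and look.

In the tool's units: -0.001 m is -0.1, -0.0003 m is -0.03.

>>> {"api": "drive_effector", "payload": {"moves": [[[0.03,-0.1,0,-0.03,0,0,0],[0.03,-0.1,0,-0.03,0,0,0],[0.03,-0.1,0,-0.03,0,0,0]]]}}

```text
clock: 9.78
position: [0.5171, -0.2664, 0.0319]
tool_rot: [3.14, -0.008, -2.958]
force: [-31.7, -2.6, 30.1]
grip_width: 0.0448
finger_force: 89.9
```

```bash
python3 - <<'E'
from h import *
to(*H,.0315,BY+np.pi)
import cv2
f={n:cams.grab_frame(n) for n in("scene","top")}
t=f["top"][205:305,335:400];s=f["scene"][245:335,315:405]
r=lambda a:cv2.resize(a,None,fx=5,fy=5,interpolation=cv2.INTER_CUBIC)
cv2.imwrite("pics/v4.png",cv2.hconcat([r(t),cv2.copyMakeBorder(r(s),0,50,0,0,cv2.BORDER_CONSTANT)]))
E
```

```text
go [-0.0015  0.0015  0.0004] [ 0.0014 -0.0081 -0.0034] len 0.002 pos [ 0.5171 -0.2664  0.0319] rot [ 3.14  -0.008 -2.958] q [ 0.36  0.73  0.02  1.84 -0.02  0.58  2.14] F [-31.7  -2.6  30.1] w 0.0448 89.9 t 9.775
```

View pics/v4.png

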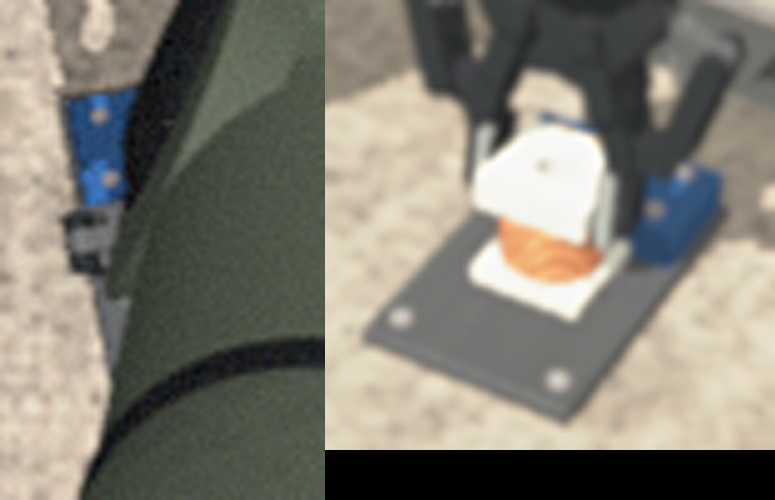

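The picture shows the coil flat on the plate. Its front flange corner at about (628,245) meets the blue cheek face at about (637,250), and it is still gripped. The tool has stopped within about 1 mm of the measured home point, under 32 N of push. Handing in.

```bash
python3 -c "
from workcell import bot, cams, order, observe
print(order.job_done())"
```

```text
the job is handed in; nothing more can be done
None
```

I handed the job in at about 9.8 s on the robot clock, with the coil still gripped at 90 N and pressed against the block with about 32 N, and the camera showing its flange at the cheeks; no verdict was returned.

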